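# Set the gap gauge in a core jig

## Task

Press the black latch pad on the gauge dock so that the gap gauge springs up, and pull the gauge out of the dock by its grip. Lower its blade, held in the gripper, into the gap between the two dark core halves of the core jig until its shoulder rests flat on their tops, then let go and leave it standing there. Leave the other things on the bench where they are.

Things in the scene. Friction and masses are not known exactly. Their poses are not given: they have to be found in the camera images.
- dock: Grey gauge dock fixed to the bench. Origin on the bench under its pocket's centre, x along the pocket's long side, y across, z up. Pocket block 70 x 74 mm, 60 mm high; latch block 62 x 56 mm, 56 mm high, on its -x side. Two dark steel catches on top (y = +-8 to 22 mm, 71 mm above the bench) hook over the gauge's shoulder; the latch pad draws them apart.
- latch_top (a point): Centre of the top of the black 36 x 36 mm latch pad, 66 mm to the -x side of the pocket, 76 mm above the bench when up. Pressed straight down, by up to 8 mm against a spring (about 1.5 N at first, 5 N fully in). It springs back when released.
- latch (a joint): Latch pad travel in m, 0 up, 0.008 fully in. The catches let go of the gauge from about 0.005 to 0.006; a plunger then lifts the gauge 16 mm and holds it there, and the catches may close again beneath the shoulder.
- gauge: Loose T-shaped metal gap gauge, about 0.1 kg, upright in the dock. Origin at the centre of the underside of its shoulder plate (36 x 26 x 6 mm), z up, x along the blade's width, y across its thickness. Blade below: 24 mm wide (x), 4 mm thick (y), 34 mm long, the last 4 mm stepped in to 18 x 3 mm. Either way round fits the gap.
- gauge_grip (a point): Middle of the gauge's grip, 24 mm above its origin: a plain upright block 28 (x) x 12 (y) mm, from 6 to 42 mm above the origin, axes as the gauge. Pinch it across y.
- core_jig: Fixed jig: 84 x 150 mm aluminium base plate 12 mm thick, on it two dark core halves with their faces 6 mm apart, a copper coil with white flanges outside each half, aluminium cheeks at both ends of the gap. Origin on the bench under the middle of the gap, x along the gap, y across it, z up. Nothing on it is higher than 60 mm.
- gap_mouth (a point): Middle of the gap at the level of the core tops, 60 mm above the bench, axes as core_jig. The gap is 6 mm wide (y), 30 mm long (x) and 48 mm deep; its mouth is bevelled at 45 degrees to 14 mm wide over the top 4 mm. The gauge is home when its origin is at this point and its x axis along the gap.
- wire_spool: Bystander: copper wire spool standing on end, 48 mm across, 40 mm high, origin under its centre.
- screwdriver: Bystander: screwdriver 160 mm long, lying on the bench.
- tape_roll: Bystander: roll of paper tape 84 mm across, 19 mm high.
- loose_core: Bystander: loose dark E-shaped core, 44 x 14 x 26 mm.
- glue_jar: Bystander: jar 50 mm across, 70 mm high.
- parts_bin: Bystander: open red parts bin 100 x 120 x 60 mm.

How it is judged:
By the outcome, as a careful person would: the job done as asked, in the order asked, and still so for the second after the job is handed in, with the robot touching nothing.
It also fails if it takes over 54 s, if anything falls off the work surface, if the arm or the gripper's body presses on something with over 40 N, if the wrist force passes 120 N, or if a joint passes its speed limit or range.

## Robot

A 6-joint arm with a two-finger parallel gripper is mounted at the origin on the work surface. World frame = base frame: x ahead of the robot, y to its left, z up, the work surface at z = 0. Lengths are in mm, angles in rad, forces in N, time in s.
With the tool pointing down it reaches from about 250 to 775 mm from the base axis. Payload 4 kg.
Tool frame: the origin (TCP) lies midway between the tips of the shut fingers; the grasp point (between the pads) lies robot.grasp_offset behind it (robot.grasp_offset is the distance from the TCP to the grasp point, in mm); z points along the fingers, y is the line along which they close (so a half turn about z gives the same grasp; the last joint's range is limited). The gripper opens to 85 mm and grips with 20 to 120 N. Pads are 22 mm wide; open, the fingers measure 114 mm over their backs; the gripper's body (76 mm by 85 mm) begins 54 mm behind the grasp point. The pads swing forward as they close: fully open they stand 13 mm farther back than shut.
Start: joints at [-1.303, 0.087, 1.371, -0, 1.684, -0.103], TCP at [199.297, -512.639, 231.341] pointing down, gripper open.
Joint ranges: [-3.1, 3.1], [-0.76, 2.03], [0.27, 2.55], [-1.08, 4.22], [0.17, 2.65], [-2.57, 2.57]. Speed limits (rad/s): [2.79, 2.79, 3.14, 3.14, 3.14, 3.14].

## Interface

Orientations are given as a unit quaternion [w, x, y, z].
In Python, from rig import robot gives the robot as it stands.
- The arm moves only by the shell command python3 jog.py 'ROWS'. ROWS is rows parted by semicolons, their numbers by spaces, 1 to 8 of them, each of 7 numbers: dx, dy, dz in mm, then a rotation vector rx, ry, rz in rad, then the opening from 0.0 (shut) to 1.0 (fully open); each row is the pose to reach, as a shift and turn from the pose commanded when the command began, along the tool's axes at that moment; what a row does not reach only later rows make up. A row lasts 1/12 s, in which the tool goes at most 41.7 mm and 0.125 rad, less where a joint would pass 70% of its speed; a pose out of reach is approached as far as the arm can. The fingers move at their own pace and stop on an object; the grip force is fixed at half the most. Time passes only in rows, so rows that do not move let the fingers close. It prints the time, the measured TCP pose, the force, the opening and the grip force at its end.
- robot.sense(): the state, without advancing time (a new reading comes with each control period).
- robot.camera(name): name is "side" or "top" or "wrist"; returns a dict with "frame" (420x560x3 uint8, red, green, blue), "fx", "fy", "cx", "cy" (pixels), "distortion" ([k1, k2, p1, p2, k3] as OpenCV has them; the pictures are not rectified), "R" (3x3) and "t" (3): a world point X has camera coordinates R X + t. Camera axes: x right, y down, z forward; pixel columns grow to the right and rows downward; lengths in mm; the calibration is good to about 2 mm. A picture is of the moment at which its call begins. There is no depth.
- robot.close_job(): hands the job in; it is judged then, once.
The state is a dict: "time": time; "joints": joint angles; "qvel": joint speeds; "joint_torque": joint torques, N m; "ee_pos": TCP position; "orientation": TCP orientation; "ft_force": force on the tool from outside, world axes, zero at the start; "torque": the same for the moment, N m; "grip_width": opening from 0.0 (shut) to 1.0 (fully open); "finger_force": force on a finger pad.
Only numpy, scipy, OpenCV 4.12 (cv2) and the standard library are available. Lean on these libraries where they do the work, as an engineer would, in place of code of your own. Each camera call takes 0.05 s, during which the arm holds its last target. There are 200 camera calls.

## Working session

There is one attempt and no reset: what is moved stays moved. The work goes in short steps, Python scripts to look and compute and a shell command to move; the robot and the scene stay as the last step left them, time stands still between calls to the robot, and variables do not carry over. Pictures are saved under pics/ and viewed, at most 10 in all, crops included, and the job is handed in when it is done.

```bash
ls; mkdir -p pics
python3 - <<'E'
from rig import robot
import cv2,numpy as np
s=robot.sense();print(s['time'],s['ee_pos'],s['orientation'],s['grip_width'],robot.grasp_offset)
for n in ['top','side','wrist']:
    c=robot.camera(n);cv2.imwrite(f'pics/{n}0.png',c['frame'][:,:,::-1])
    print(n,c['fx'],c['fy'],c['cx'],c['cy'],c['distortion'],-np.array(c['R']).T@c['t'],np.array(c['R']).round(3).tolist())
E
```

```text
jog.py
pics
rig.py
0.0 [ 199.14177965 -512.14425031  230.09322851] [-1.13880068e-03  9.82866072e-01  1.84317599e-01 -9.74749269e-05] 0.9958718984813774 18.700000000000003
top 407.2618606572815 407.2618606572815 274.4912903470186 205.28901808926997 [-0.00859865  0.          0.          0.          0.        ] [ 374.28455872  -16.84490219 1100.23620398] [[0.011, -1.0, -0.001], [-0.993, -0.011, -0.121], [0.121, 0.002, -0.993]]
side 434.40582829384897 434.40582829384897 284.4337953390701 208.21032332082058 [-0.08991884  0.          0.          0.          0.        ] [-330.83043538 -852.98009933  846.37523776] [[0.718, -0.696, 0.011], [-0.369, -0.394, -0.842], [0.591, 0.6, -0.54]]
wrist 302.0094604373252 302.0094604373252 282.73820871645364 209.08066387853592 [-0.00787313  0.          0.          0.          0.        ] [ 265.60335548 -486.64314923  372.71245423] [[0.364, -0.931, -0.001], [-0.894, -0.35, 0.28], [-0.261, -0.101, -0.96]]
```

View pics/top0.png

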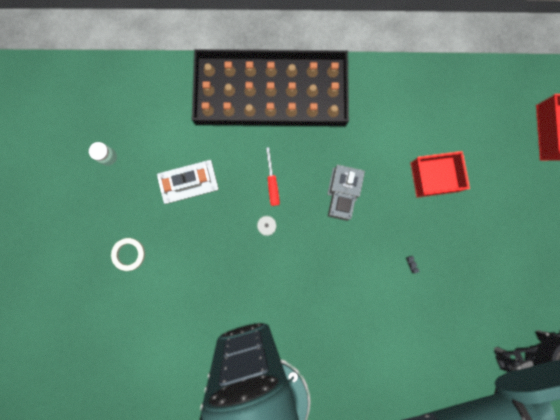

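View pics/side0.png

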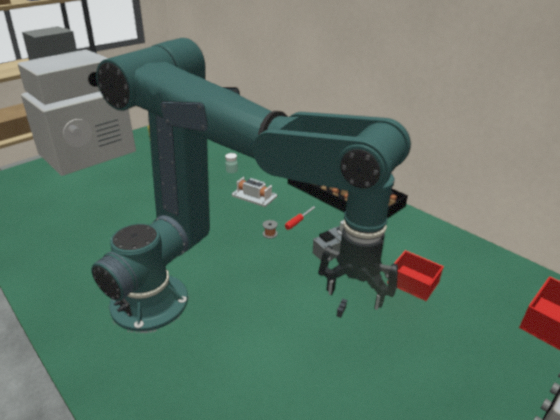

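The top view shows the dock at about (345,190), with its latch pad at (343,205), and the jig at about (187,181). I'll enlarge both.

```bash
cat > h.py <<'E'
from rig import robot
import cv2,numpy as np
from scipy.spatial.transform import Rotation as Ro
def cam(n):
    c=robot.camera(n);c['K']=np.array([[c['fx'],0,c['cx']],[0,c['fy'],c['cy']],[0,0,1.]]);c['D']=np.array(c['distortion'],float)
    c['R']=np.array(c['R']);c['t']=np.array(c['t']);return c
def toplane(c,uv,z):
    p=cv2.undistortPoints(np.array([[uv]],float),c['K'],c['D'])[0,0]
    d=c['R'].T@np.array([*p,1]);o=-c['R'].T@c['t'];return o+d*(z-o[2])/d[2]
def proj(c,P):
    return cv2.projectPoints(np.array(P,float).reshape(-1,3),cv2.Rodrigues(c['R'])[0],c['t'],c['K'],c['D'])[0][:,0]
def pose():
    s=robot.sense();q=s['orientation'];return np.array(s['ee_pos']),Ro.from_quat([q[1],q[2],q[3],q[0]])
def delta(p,yax_deg):
    """shift (tool axes) and rotvec to reach TCP p, straight down, tool y axis at yax_deg (mod 180) in world"""
    p0,r=pose();best=None
    for a in (yax_deg,yax_deg+180):
        a=np.radians(a);y=np.array([np.cos(a),np.sin(a),0]);z=np.array([0,0,-1.]);x=np.cross(y,z)
        v=(r.inv()*Ro.from_matrix(np.c_[x,y,z])).as_rotvec()
        if best is None or np.linalg.norm(v)<np.linalg.norm(best):best=v
    return r.inv().apply(np.array(p)-p0).round(1),best.round(4)
E
python3 - <<'E'
from h import *
c=cam('top')
f=c['frame'][:,:,::-1]
a=cv2.resize(f[155:225,320:370],None,fx=8,fy=8,interpolation=cv2.INTER_CUBIC)
b=cv2.resize(f[150:210,150:225],None,fx=8,fy=8,interpolation=cv2.INTER_CUBIC)
cv2.imwrite('pics/c1.png',a);cv2.imwrite('pics/c2.png',b)
print(toplane(c,(343,205),76),toplane(c,(348,178),95),toplane(c,(186,179),60))
E
```

```text
[ 502.18554813 -188.07365436   76.        ] [ 568.17601845 -198.09011728   95.        ] [567.76204667 215.96921835  60.        ]
```

View pics/c1.png

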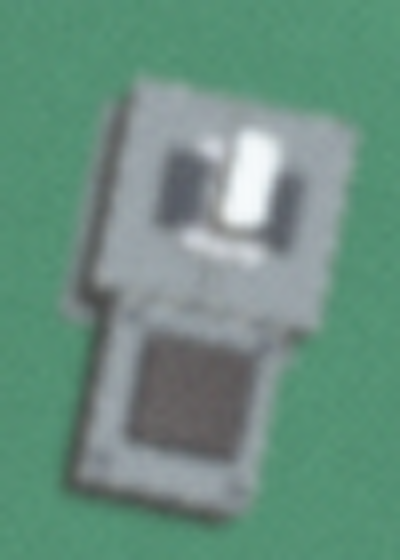

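View pics/c2.png

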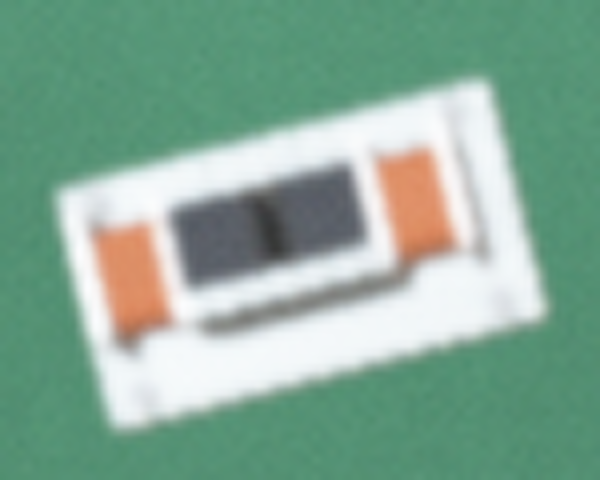

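The dock crop shows the block corners, the pad (centre about 193,397) and the grip (centre about 252,178). The jig crop shows the base corners and the gap (centre about 268,227). I'll fit both poses.

```bash
cat > fit.py <<'E'
from h import *
from scipy.optimize import least_squares
def fit(c,pts,uv,x0):
    pts=np.array(pts,float);uv=np.array(uv,float)
    def w(q):
        R=Ro.from_euler('z',q[2]).as_matrix();return pts@R.T+[q[0],q[1],0]
    r=least_squares(lambda q:(proj(c,w(q))-uv).ravel(),x0)
    return r.x,r.fun.reshape(-1,2).round(1).tolist()
E
python3 - <<'E'
from fit import *
c=cam('top')
def full(p,o): return (np.array(p)+.5)/8-.5+o
# image up = +x world, image left=+y ; dock +x ~ up
blk=[(35,37,60),(35,-37,60),(-35,-37,60),(-35,37,60)]
pad=[(-48,18,76),(-48,-18,76),(-84,-18,76),(-84,18,76)]
uv=full([(137,75),(357,125),(315,330),(95,288),(145,335),(258,348),(243,463),(127,440)],[320,155])
print(fit(c,blk+pad,uv,[568,-195,-.2]))
base=[(42,75,12),(42,-75,12),(-42,-75,12),(-42,75,12)]
uv=full([(58,190),(485,78),(548,318),(115,432),(268,227)],[150,150])
print(fit(c,base+[(0,0,60)],uv,[568,216,.2]))
E
```

```text
(array([ 5.69313599e+02, -2.03419366e+02, -1.99598181e-01]), [[-0.5, 0.3], [-0.1, -0.1], [0.2, 0.3], [-0.4, -0.3], [0.6, -0.7], [0.4, 0.6], [-0.4, 0.0], [0.1, -0.1]])
(array([5.70416714e+02, 2.23151561e+02, 2.73541847e-01]), [[0.0, 0.4], [0.1, 0.3], [-0.3, -0.4], [-0.1, -0.3], [0.2, 0.0]])
```

Run:
```python
from h import *
for p in [(504.6,-190.3,140),(504.6,-190.3,67)]: print(delta(p,78.6))
```

```text
(array([ 401.3, -189.5,   91. ]), array([-1.000e-03,  2.000e-04,  5.698e-01]))
(array([ 401.3, -189.4,  164. ]), array([-1.000e-03,  2.000e-04,  5.698e-01]))
```

```bash
python3 jog.py '401 -189.5 60 0 0 0.57 0;401 -189.5 60 0 0 0.57 0;401 -189.5 60 0 0 0.57 0;401 -189.5 60 0 0 0.57 0;401 -189.5 60 0 0 0.57 0;401 -189.5 60 0 0 0.57 0;401 -189.5 60 0 0 0.57 0;401 -189.5 60 0 0 0.57 0'
python3 - <<'E'
from h import *
print(delta((504.6,-190.3,150),78.6))
E
```

```text
time: 0.92
ee_pos: [418.9, -280.5, 188.2]
orientation: [0.0, 0.995, -0.1, 0.0]
ft_force: [0.3, -0.2, 1.0]
grip_width: -0.003
finger_force: 0.0
(array([  66.1, -105.4,   38.2]), array([ 0.0003, -0.0004, -0.0005]))
```

```bash
python3 jog.py '66 -105 30 0 0 0 0;66 -105 30 0 0 0 0;66 -105 30 0 0 0 0;66 -105 30 0 0 0 0;66 -105 30 0 0 0 0;66 -105 30 0 0 0 0'
python3 - <<'E'
from h import *
c=cam('wrist');cv2.imwrite('pics/w1.png',c['frame'][:,:,::-1])
for p in [(504.6,-190.3,90),(504.6,-190.3,67)]: print(delta(p,78.6))
d=Ro.from_euler('z',-.2).as_matrix()@np.array([[-66,0,76],[0,0,107],[35,37,60],[35,-37,60]]).T
print(proj(c,d.T+[569.3,-203.4,0]))
E
```

```text
time: 1.42
ee_pos: [503.2, -192.4, 158.2]
orientation: [0.0, 0.995, -0.099, -0.0]
ft_force: [-0.9, -1.6, 0.3]
grip_width: -0.002
finger_force: 0.0
(array([ 1. , -3.2, 68.6]), array([ 0.0009,  0.    , -0.0009]))
(array([ 1. , -3.2, 91.6]), array([ 0.0009,  0.    , -0.0009]))
[[279.34285115 214.89233692]
 [278.92854096 128.17106792]
 [229.41151453  77.48104845]
 [329.75170979  77.88013046]]
```

View pics/w1.png

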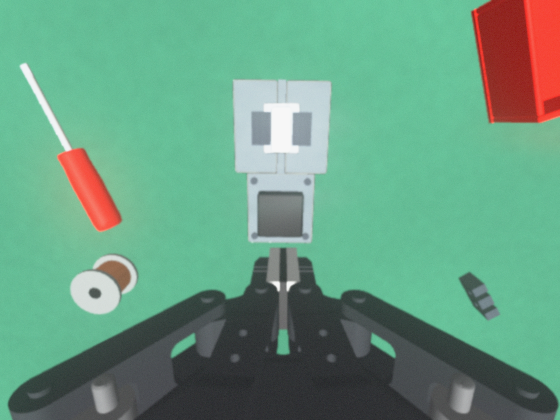

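The wrist view shows the dock upright: block corners (233,80), (331,81), (328,174) and (236,173), pad centre (280,213), and grip between x 270 and 294 at row 128. All within about 3 px of my prediction.

Run:
```python
from fit import *
c=cam('wrist')
blk=[(35,37,60),(35,-37,60),(-35,-37,60),(-35,37,60)]
q,e=fit(c,blk+[(-66,0,76)],[(233,80),(331,81),(328,174),(236,173),(280,213)],[568,-195,-.2]);print(q,e)
yd=90+np.degrees(q[2]); l=q[:2]-66*np.array([np.cos(q[2]),np.sin(q[2])])
print(l,yd)
for z in (85,67): print(delta((*l,z),yd))
```

```text
[ 5.67741507e+02 -2.05698492e+02 -2.08454622e-01] [[-0.8, -1.2], [1.2, -1.0], [-0.7, -0.2], [-0.7, -0.2], [0.9, 3.1]]
[ 503.17028197 -192.03990937] 78.05642993058571
(array([-0.1, -1.6, 73.9]), array([ 0.0009, -0.0006,  0.0076]))
(array([-0.1, -1.6, 91.9]), array([ 0.0009, -0.0006,  0.0076]))
```

```bash
python3 jog.py '0 -1.6 70 0 0 0.008 0;0 -1.6 70 0 0 0.008 0;0 -1.6 78 0 0 0.008 0;0 -1.6 84 0 0 0.008 0;0 -1.6 88 0 0 0.008 0;0 -1.6 90 0 0 0.008 0;0 -1.6 90 0 0 0.008 0;0 -1.6 90 0 0 0.008 0'
```

```text
time: 2.18
ee_pos: [504.6, -191.9, 70.4]
orientation: [0.001, 0.995, -0.104, 0.002]
ft_force: [-2.2, -0.4, 3.5]
grip_width: 0.003
finger_force: 1.8
```

```bash
python3 jog.py '0 0 1.5 0 0 0 0;0 0 2 0 0 0 0;0 0 2.5 0 0 0 0;0 0 2.5 0 0 0 0;0 0 2.5 0 0 0 0'; python3 jog.py '0 0 -30 0 0 0 0;0 0 -60 0 0 0 0.6;0 0 -80 0 0 0 1;0 0 -80 0 0 0 1;0 0 -80 0 0 0 1;0 0 -80 0 0 0 1';python3 - <<'E'
from h import *
c=cam('wrist');cv2.imwrite('pics/w2.png',c['frame'][:,:,::-1])
q=[567.7,-205.7]
for z in (123,107): print(proj(c,[*q,z]))
for z in (150,): print(delta((*q,z),78.06))
E
```

```text
time: 2.6
ee_pos: [504.9, -191.9, 68.0]
orientation: [0.001, 0.995, -0.103, 0.002]
ft_force: [-2.0, -0.6, 8.6]
grip_width: -0.004
finger_force: 4.2
time: 3.1
ee_pos: [503.5, -190.3, 144.6]
orientation: [-0.0, 0.995, -0.103, -0.001]
ft_force: [-0.1, 0.4, 0.1]
grip_width: 0.711
finger_force: 0.0
[[286.35349323 131.38615952]]
[[286.03232187 130.45854155]]
(array([66.4,  1.9, -6.3]), array([-0.0011,  0.0027,  0.0014]))
```

View pics/w2.png

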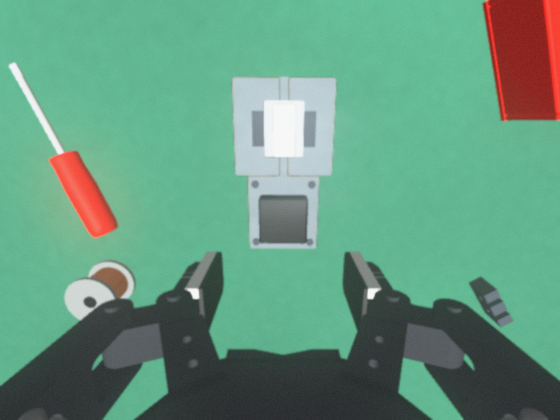

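The gauge has sprung up: the shoulder now hides the catches, spans (264–305, 99–157), and is centred at about (284.5,128), within 1–2 mm of the fit. I'll move over it and descend.

```bash
python3 jog.py '35 1 0 0 0 0 1;66 1.5 0 0 0 0 1;66 1.5 0 0 0 0 1;66 1.5 0 0 0 0 1;66 1.5 0 0 0 0 1'
python3 - <<'E'
from h import *
c=cam('wrist');f=c['frame'][:,:,::-1]
cv2.imwrite('pics/w3.png',f)
q=[567.7,-205.7]
print(proj(c,[*q,118]),proj(c,[*q,82]))
print(delta((*q,88),78.06))
E
```

```text
time: 3.57
ee_pos: [567.0, -205.3, 143.9]
orientation: [-0.001, 0.995, -0.103, -0.002]
ft_force: [-0.1, -0.3, -0.0]
grip_width: 1.0
finger_force: 0.0
[[282.88990704 243.16313226]] [[282.86223986 223.45646249]]
(array([ 0.9,  0.2, 56.7]), array([-0.0005,  0.0025,  0.0012]))
```

View pics/w3.png

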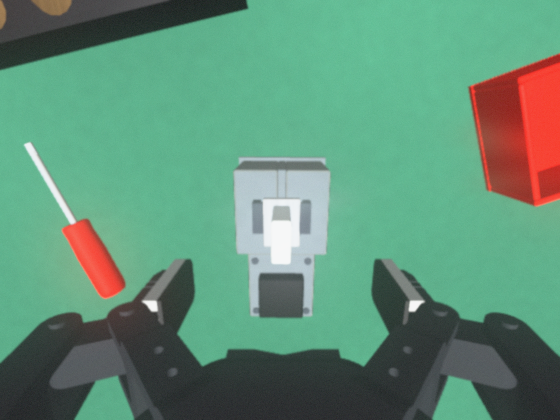

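The grip top is centred at about (281,242), against (283,243) predicted, so I'll descend with a small sideways correction and close.

```bash
python3 jog.py '0.9 -0.6 30 0 0.002 0 1;0.9 -0.6 50 0 0.002 0 1;0.9 -0.6 56 0 0.002 0 1;0.9 -0.6 56 0 0.002 0 0.6;0.9 -0.6 56 0 0.002 0 0.3;0.9 -0.6 56 0 0.002 0 0;0.9 -0.6 56 0 0.002 0 0;0.9 -0.6 56 0 0.002 0 0'; python3 jog.py '0 0 0 0 0 0 0;0 0 0 0 0 0 0;0 0 0 0 0 0 0;0 0 0 0 0 0 0'
```

```text
time: 4.28
ee_pos: [569.8, -205.9, 91.7]
orientation: [0.001, 0.995, -0.103, 0.002]
ft_force: [-0.1, 0.5, 0.1]
grip_width: 0.302
finger_force: 0.0
time: 4.62
ee_pos: [569.5, -205.7, 90.4]
orientation: [0.0, 0.995, -0.103, 0.002]
ft_force: [0.7, -0.4, 1.1]
grip_width: 0.125
finger_force: 62.6
```

```bash
python3 jog.py '0 0 -5 0 0 0 0;0 0 -20 0 0 0 0;0 0 -50 0 0 0 0;0 0 -80 0 0 0 0;0 0 -90 0 0 0 0;0 0 -90 0 0 0 0;0 0 -90 0 0 0 0'
python3 - <<'E'
from h import *
print(delta((570.4,223.2,180),105.7))
c=cam('wrist');f=c['frame'][:,:,::-1]
cv2.imwrite('pics/w4.png',f)
E
```

```text
time: 5.2
ee_pos: [568.7, -205.3, 179.4]
orientation: [0.0, 0.995, -0.103, 0.001]
ft_force: [-0.1, 0.2, -3.2]
grip_width: 0.13
finger_force: 62.4
(array([ -86.4, -419.7,   -0.7]), array([ 4.000e-04, -1.700e-03, -4.812e-01]))
```

View pics/w4.png

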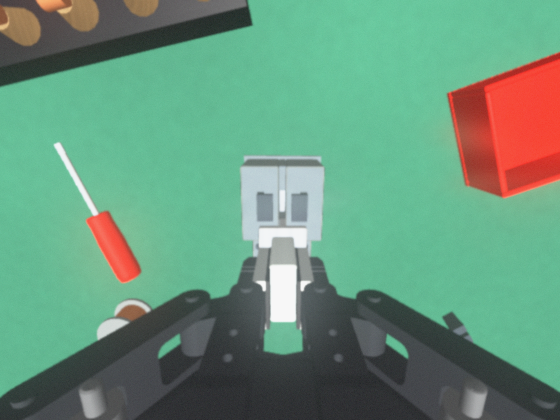

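The gauge is held upright in the fingers and the dock pocket is empty. I'll go to a standoff 70 mm short of the jig so the wrist camera can see the gap.

```bash
python3 jog.py '-148 -387 0 0 0 -0.481 0;-148 -387 0 0 0 -0.481 0;-148 -387 0 0 0 -0.481 0;-148 -387 0 0 0 -0.481 0;-148 -387 0 0 0 -0.481 0;-148 -387 0 0 0 -0.481 0;-148 -387 0 0 0 -0.481 0;-148 -387 0 0 0 -0.481 0'
python3 - <<'E'
from h import *
print(delta((503,204.3,180),105.7))
E
```

```text
time: 5.92
ee_pos: [514.1, 125.4, 176.5]
orientation: [0.0, 0.991, 0.136, -0.002]
ft_force: [-0.3, 0.4, -1.1]
grip_width: 0.125
finger_force: 62.4
(array([ 10.6, -78.9,  -3.6]), array([ 0.0002,  0.0035, -0.0004]))
```

```bash
python3 jog.py '10.5 -79 0 0 0.002 0 0;10.5 -79 0 0 0.002 0 0;10.5 -79 0 0 0.002 0 0;10.5 -79 0 0 0.002 0 0;10.5 -79 0 0 0.002 0 0;10.5 -79 0 0 0.002 0 0'
python3 - <<'E'
from h import *
c=cam('wrist');f=c['frame'][:,:,::-1]
cv2.imwrite('pics/w5.png',f)
q=[570.4,223.2]
R=Ro.from_euler('z',.2735).as_matrix()
P=np.array([[0,0,60],[42,75,12],[42,-75,12],[-42,-75,12],[-42,75,12.]])@R.T+[*q,0]
print(proj(c,P).round(1).tolist(),delta((*q,180),105.7))
E
```

```text
time: 6.42
ee_pos: [504.8, 201.3, 178.0]
orientation: [0.001, 0.991, 0.136, 0.001]
ft_force: [0.3, -1.0, -1.0]
grip_width: 0.129
finger_force: 62.3
[[278.1, 123.9], [199.3, 77.4], [357.8, 77.5], [352.2, 166.2], [205.5, 166.2]] (array([68.9, -3.7, -1.4]), array([ 0.0015, -0.0018, -0.0024]))
```

View pics/w5.png

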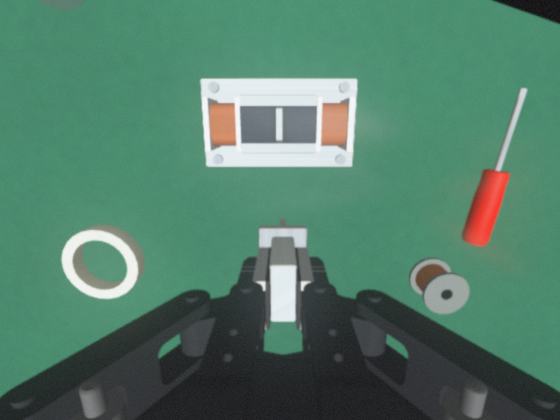

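The wrist view shows the gap centre at (279.5,124), with base corners (201,79), (356,79), (353,166) and (206,166). The grip's top face spans rows 264–321 and columns 271–296. I'll fit the jig and the gauge-in-hand offset.

Run:
```python
from fit import *
c=cam('wrist')
base=[(42,75,12),(42,-75,12),(-42,-75,12),(-42,75,12)]
q,e=fit(c,base+[(0,0,60)]*2,[(201,79),(356,79),(353,166),(206,166),(279.5,124),(279.5,124)],[570,223,.27]);print(q,e)
p0,r=pose()
# gauge in tool frame: tool x fwd, y right, z down ; off=(dx,dy,origin depth)
G=np.array([(14,-6,42),(14,6,42),(-14,-6,42),(-14,6,42),(18,-13,3),(18,13,3)],float)*[1,1,-1]
uv=np.array([(271,264),(295,264),(271,321),(297,321),(259,229),(307,229)])
s=least_squares(lambda o:(proj(c,r.apply(G+o)+p0)-uv).ravel(),[0,0,12]);print(s.x,s.fun.round(1))
for z in (180,): print(delta((*q[:2],z),90+np.degrees(q[2])),p0)
```

```text
[5.70525072e+02 2.22324454e+02 2.75302581e-01] [[-1.0, -0.8], [2.2, -1.0], [-0.2, 0.4], [0.3, 0.8], [-0.6, 0.4], [-0.6, 0.4]]
[-4.54732387  0.4582956  21.1446914 ] [-1.1  2.   2.   2.  -0.5 -0.9 -0.9 -0.9  1.1 -1.5 -0.6 -1.4]
(array([68.5, -2.9, -1. ]), array([ 0.0013, -0.0026, -0.0039])) [505.26589803 201.16458925 178.87214038]
```

Run:
```python
from fit import *
c=cam('wrist');g=cv2.cvtColor(c['frame'],cv2.COLOR_RGB2GRAY)
print('col284 rows218-330',g[218:331,282:286].mean(1).astype(int).tolist())
print('col264 rows215-260',g[215:260,263:266].mean(1).astype(int).tolist())
print('row300 cols262-305',g[299:302,262:306].mean(0).astype(int).tolist())
print('row238 cols250-315',g[232:235,250:316].mean(0).astype(int).tolist())
print('gap row124 cols 230-330',g[123:126,230:330].mean(0).astype(int).tolist())
print('gap col279 rows 90-150',g[90:150,278:281].mean(1).astype(int).tolist())
```

```text
col284 rows218-330 [116, 114, 112, 111, 110, 109, 110, 107, 110, 130, 172, 207, 215, 215, 216, 216, 216, 211, 183, 141, 123, 124, 124, 124, 124, 124, 124, 124, 125, 127, 124, 125, 126, 125, 126, 126, 127, 125, 127, 126, 127, 127, 128, 128, 128, 131, 152, 191, 221, 230, 234, 234, 234, 234, 234, 233, 234, 233, 233, 233, 233, 233, 233, 232, 233, 233, 232, 233, 233, 233, 233, 233, 233, 233, 234, 234, 234, 236, 236, 236, 236, 236, 236, 237, 237, 236, 235, 234, 233, 232, 232, 233, 233, 234, 234, 234, 234, 234, 234, 234, 234, 234, 227, 193, 141, 121, 119, 119, 119, 119, 118, 117, 118]
col264 rows215-260 [121, 122, 122, 120, 120, 119, 120, 117, 119, 117, 114, 110, 128, 169, 203, 212, 212, 212, 213, 214, 212, 213, 213, 212, 211, 212, 212, 212, 212, 211, 210, 194, 158, 120, 107, 105, 106, 106, 106, 106, 106, 106, 107, 106, 107]
row300 cols262-305 [61, 60, 65, 79, 87, 91, 89, 95, 147, 213, 231, 234, 235, 235, 236, 235, 236, 236, 236, 236, 236, 236, 236, 237, 237, 237, 237, 236, 236, 234, 234, 232, 223, 178, 114, 91, 91, 90, 83, 70, 61, 60, 61, 60]
row238 cols250-315 [118, 118, 118, 120, 119, 11
[... 451 characters left out ...]
, 117, 117, 115, 116, 117, 116, 117, 118, 117, 118, 118, 117, 117, 120, 117, 116, 117, 118, 116, 115, 150, 211, 230, 232, 231, 227, 199, 150, 124, 118, 120, 120, 119, 121, 122, 123, 122, 122, 124, 122, 122, 123, 122, 122, 122, 123, 124, 123, 124, 122, 123, 123, 123, 123, 124, 123, 123, 124, 123, 125, 153, 216, 241, 245, 244, 232, 196, 172, 168, 167, 168, 167, 166, 167, 167]
gap col279 rows 90-150 [234, 233, 233, 233, 233, 227, 220, 228, 231, 231, 231, 231, 231, 233, 232, 227, 204, 157, 163, 204, 225, 230, 230, 231, 231, 232, 231, 231, 231, 230, 230, 230, 229, 229, 231, 230, 227, 227, 229, 231, 232, 231, 230, 231, 229, 230, 230, 230, 229, 226, 202, 152, 136, 167, 211, 228, 231, 231, 231, 231]
```

Run:
```python
from fit import *
c=cam('wrist')
base=[(42,75,12),(42,-75,12),(-42,-75,12),(-42,75,12)]
q,e=fit(c,base+[(0,0,60)]*6,[(201,79),(356,79),(353,166),(206,166)]+[(278.4,124.5)]*6,[570,223,.27]);print(q,e[:5])
p0,r=pose()
G=np.array([(18,0,6),(14,0,6),(14,0,42),(-14,0,42),(-4,-6,42),(-4,6,42),(16,-13,6),(16,13,6)],float)*[1,1,-1]
m=[(1,228),(1,236.4),(1,264.8),(1,321.5),(0,270.2),(0,295.3),(0,258.8),(0,306.5)]
def f(o):
    P=proj(c,r.apply(G+o)+p0);return [P[i][k]-v for i,(k,v) in enumerate(m)]
s=least_squares(f,[0,0,12]);print(s.x,np.round(s.fun,1))
print(toplane(c,(278.4,107.4),60)-toplane(c,(278.4,141.7),60))
th=q[2];d=s.x
t=q[:2]-d[0]*np.array([np.cos(th),np.sin(th)])-d[1]*np.array([np.sin(th),-np.cos(th)])
print(t,delta((*t,60+d[2]+40),90+np.degrees(th)),delta((*t,60+d[2]),90+np.degrees(th)),p0)
```

```text
[5.70769370e+02 2.22844248e+02 2.75151758e-01] [[-1.1, -0.5], [1.6, -0.7], [-0.8, 0.5], [0.1, 0.8], [0.0, 0.0]]
[-2.95982797  0.3208187  18.33513717] [ 0.5 -1.   0.9 -0.5 -0.8  0.7  0.1  0. ]
[26.6369099   7.35365568  0.        ]
[573.53069641 223.95716364] (array([71.5, -3.5, 61.3]), array([ 0.0012, -0.0034, -0.0036])) (array([ 71.3,  -3.6, 101.3]), array([ 0.0012, -0.0034, -0.0036])) [505.4078726  201.39223154 179.34752369]
```

```bash
python3 jog.py '40 -3.5 0 0.001 -0.003 -0.004 0;71.4 -3.5 20 0.001 -0.003 -0.004 0;71.4 -3.5 50 0.001 -0.003 -0.004 0;71.4 -3.5 58 0.001 -0.003 -0.004 0;71.4 -3.5 58 0.001 -0.003 -0.004 0;71.4 -3.5 58 0.001 -0.003 -0.004 0;71.4 -3.5 58 0.001 -0.003 -0.004 0'
python3 - <<'E'
from h import *
for i in range(3):
    p0,r=pose();print(p0,delta((573.5,224,78.3),105.76));c=cam('wrist')
cv2.imwrite('pics/w6.png',c['frame'][:,:,::-1])
# dark core edges on either side of gauge: profile on several rows
g=cv2.cvtColor(c['frame'],cv2.COLOR_RGB2GRAY)
q=[570.77,222.84];R=Ro.from_euler('z',.2752).as_matrix()
P=np.array([[0,0,60],[15,33,60],[15,-33,60],[42,0,12]])@R.T+[*q,0];print(proj(c,P).round(1).tolist())
E
```

```text
time: 7.2
ee_pos: [573.7, 225.3, 124.1]
orientation: [-0.0, 0.99, 0.138, 0.002]
ft_force: [0.1, 0.3, -0.4]
grip_width: 0.128
finger_force: 62.4
[573.66097506 225.30956073 124.13602482] (array([-0.7,  1.2, 45.8]), array([-0.    , -0.004 ,  0.0024]))
[573.91385863 225.44486498 124.6853602 ] (array([-1. ,  1.3, 46.4]), array([-0.    , -0.0052,  0.0025]))
[573.92924735 225.53665445 124.70993288] (array([-1.1,  1.4, 46.4]), array([ 0.    , -0.0053,  0.0026]))
[[284.7, 228.8], [238.7, 208.8], [331.0, 209.2], [284.6, 162.6]]
```

View pics/w6.png

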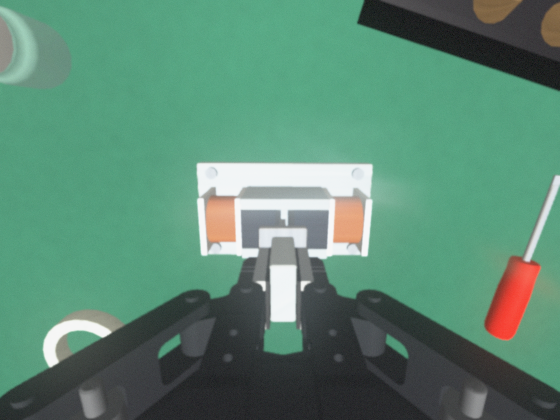

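The blade is over the gap: the cores span columns 241–328 (centre 284.5, predicted 284.7), with the gauge shoulder at 259–307. I'll correct the residual and lower gently.

```bash
python3 jog.py '-1 1.3 2 0 -0.005 0.002 0;-1 1.3 5 0 -0.005 0.002 0;-1 1.3 9 0 -0.005 0.002 0;-1 1.3 13 0 -0.005 0.002 0;-1 1.3 16 0 -0.005 0.002 0;-1 1.3 18 0 -0.005 0.002 0;-1 1.3 20 0 -0.005 0.002 0;-1 1.3 20 0 -0.005 0.002 0'; python3 -c "
from h import *
print(robot.sense()['torque'],delta((573.5,224,78.3),105.76))"
```

```text
time: 8.02
ee_pos: [572.2, 223.8, 101.0]
orientation: [0.0, 0.991, 0.137, -0.003]
ft_force: [-1.2, 1.3, -1.1]
grip_width: 0.125
finger_force: 62.4
[ 0.00617693 -0.01590582 -0.01181515] (array([ 1.5,  0.1, 22.7]), array([0.    , 0.0056, 0.0008]))
```

The tip is about 11 mm into the gap with almost no force. I'll continue down.

```bash
python3 jog.py '0.5 0 3 0 0 0 0;0.5 0 6 0 0 0 0;0.5 0 10 0 0 0 0;0.5 0 14 0 0 0 0;0.5 0 17 0 0 0 0;0.5 0 19 0 0 0 0;0.5 0 20 0 0 0 0;0.5 0 20 0 0 0 0'
```

```text
time: 8.68
ee_pos: [572.8, 223.9, 81.4]
orientation: [0.0, 0.991, 0.137, -0.002]
ft_force: [0.2, -0.1, -0.4]
grip_width: 0.129
finger_force: 62.4
```

```bash
python3 jog.py '0 0 1 0 0 0 0;0 0 1.5 0 0 0 0;0 0 2 0 0 0 0;0 0 2 0 0 0 0'; python3 jog.py '0 0 0.7 0 0 0 0;0 0 1.2 0 0 0 0;0 0 1.2 0 0 0 0'
```

```text
time: 9.02
ee_pos: [572.9, 224.0, 79.8]
orientation: [0.0, 0.991, 0.137, -0.002]
ft_force: [0.5, 0.5, -0.6]
grip_width: 0.129
finger_force: 62.4
time: 9.27
ee_pos: [572.9, 223.9, 78.5]
orientation: [0.0, 0.991, 0.137, -0.002]
ft_force: [-0.9, -0.7, -1.3]
grip_width: 0.129
finger_force: 62.4
```

```bash
python3 jog.py '0 0 0.5 0 0 0 0;0 0 1 0 0 0 0;0 0 1 0 0 0 0'; python3 jog.py '0 0 0.5 0 0 0 0;0 0 1 0 0 0 0;0 0 1 0 0 0 0';  python3 jog.py '0 0 0.5 0 0 0 0;0 0 1 0 0 0 0;0 0 1 0 0 0 0'
```

```text
time: 9.52
ee_pos: [572.8, 223.9, 77.4]
orientation: [0.0, 0.991, 0.137, -0.002]
ft_force: [-0.3, 0.2, -1.0]
grip_width: 0.128
finger_force: 62.4
time: 9.77
ee_pos: [572.8, 223.9, 76.4]
orientation: [0.0, 0.991, 0.137, -0.002]
ft_force: [0.2, 0.0, -1.0]
grip_width: 0.125
finger_force: 62.4
time: 10.02
ee_pos: [572.9, 223.9, 75.5]
orientation: [0.0, 0.991, 0.137, -0.002]
ft_force: [-0.2, -0.2, -1.2]
grip_width: 0.128
finger_force: 62.4
```

```bash
for i in 1; do python3 jog.py '0 0 0.5 0 0 0 0;0 0 1 0 0 0 0;0 0 1 0 0 0 0'; done; python3 jog.py '0 0 0.5 0 0 0 0;0 0 1 0 0 0 0;0 0 1 0 0 0 0'
```

```text
time: 10.27
ee_pos: [572.9, 224.0, 75.4]
orientation: [0.0, 0.99, 0.137, -0.002]
ft_force: [-2.2, -0.4, 3.5]
grip_width: 0.127
finger_force: 63.1
time: 10.52
ee_pos: [572.9, 224.0, 75.3]
orientation: [0.0, 0.991, 0.137, -0.002]
ft_force: [-4.0, -0.5, 7.2]
grip_width: 0.127
finger_force: 63.7
```

Firm contact at TCP z = 75.4, which matches the shoulder seated. I'll relieve the pressure, open, and retreat upward.

```bash
python3 jog.py '0 0 -1.5 0 0 0 0;0 0 -1.5 0 0 0 0;0 0 -1.5 0 0 0 0.3;0 0 -1.5 0 0 0 0.4;0 0 -1.5 0 0 0 0.5;0 0 -1.5 0 0 0 0.5;0 0 -1.5 0 0 0 0.5;0 0 -1.5 0 0 0 0.5'; python3 jog.py '0 0 -20 0 0 0 0.5;0 0 -50 0 0 0 0.5;0 0 -85 0 0 0 0.5;-30 0 -100 0 0 0 0.5;-70 0 -100 0 0 0 0.5;-70 0 -100 0 0 0 0.5;-70 0 -100 0 0 0 0.5;-70 0 -100 0 0 0 0.5'
python3 - <<'E'
from fit import *
c=cam('wrist');cv2.imwrite('pics/w7.png',c['frame'][:,:,::-1]);ct=cam('top')
f=c['frame'];cv2.imwrite('pics/w7c.png',cv2.resize(f[60:200,180:380,::-1],None,fx=4,fy=4,interpolation=cv2.INTER_CUBIC))
q=[570.77,222.84];R=Ro.from_euler('z',.2752).as_matrix()
P=np.array([[0,0,60],[14,6,102],[14,-6,102],[-14,-6,102],[-14,6,102],[18,13,66],[18,-13,66],[-18,-13,66],[-18,13,66]])@R.T+[*q,0]
print(proj(c,P).round(1).tolist())
g=cv2.cvtColor(f,cv2.COLOR_RGB2GRAY)
m=proj(c,P[1:5]).mean(0).round().astype(int);print(m)
print('row',m[0]-30,g[m[1]-1:m[1]+2,m[0]-30:m[0]+30].mean(0).astype(int).tolist())
print('col',m[1]-45,g[m[1]-45:m[1]+40,m[0]-1:m[0]+2].mean(1).astype(int).tolist())
k=m[0]-12
print('colL',k,g[m[1]-45:m[1]+40,k-1:k+2].mean(1).astype(int).tolist())
E
```

```text
time: 11.18
ee_pos: [572.9, 224.0, 75.0]
orientation: [0.0, 0.991, 0.137, -0.002]
ft_force: [0.4, 0.5, -0.1]
grip_width: 0.502
finger_force: 0.0
time: 11.85
ee_pos: [506.2, 205.1, 175.7]
orientation: [0.0, 0.991, 0.137, -0.001]
ft_force: [-0.2, 0.5, -0.2]
grip_width: 0.496
finger_force: 0.0
[[283.1, 126.0], [274.4, 105.7], [292.1, 105.8], [291.7, 147.7], [274.6, 147.7], [266.7, 102.4], [299.7, 102.5], [298.9, 148.9], [267.2, 148.8]]
[283 127]
row 253 [127, 127, 128, 128, 127, 128, 129, 130, 128, 130, 130, 131, 131, 140, 175, 210, 221, 223, 224, 225, 221, 216, 229, 238, 239, 240, 240, 239, 240, 240, 241, 241, 241, 241, 241, 241, 241, 240, 238, 231, 224, 223, 224, 224, 223, 215, 177, 144, 135, 133, 132, 133, 132, 134, 132, 133, 131, 133, 130, 131]
col 82 [239, 240, 239, 239, 239, 240, 240, 240, 239, 239, 238, 238, 239, 239, 239, 239, 240, 238, 236, 235, 231, 227, 231, 236, 240, 240, 240, 239, 239, 239, 239, 239, 239, 239, 239, 239, 239, 239, 239, 239, 239, 239, 239, 240, 240, 241, 241, 241, 241, 242, 242, 241, 240, 239, 239, 239, 239, 239, 240, 240, 241, 240, 240, 236, 228, 220, 227, 235, 237, 237, 238, 237, 235, 236, 238, 239, 238, 239, 239, 239, 238, 238, 238, 238, 238]
colL 271 [239, 240, 240, 239, 240, 240, 241, 241, 239, 239, 239, 238, 239, 239, 239, 240, 240, 238, 237, 234, 228, 226, 225, 224, 225, 225, 225, 224, 225, 225, 225, 224, 224, 225, 225, 224, 225, 224, 225, 224, 224, 224, 224, 225, 223, 225, 224, 223, 223, 223, 223, 223, 223, 223, 222, 222, 222, 222, 222, 222, 222, 222, 221, 221, 219, 212, 219, 234, 238, 238, 238, 238, 235, 235, 238, 239, 239, 239, 240, 239, 239, 238, 238, 239, 238]
```

The measured edges match a seated, upright gauge: shoulder columns 267–299 (predicted 267–299.3) and grip columns 274.5–292.5 (predicted 274.5–292). The gripper is clear, so I'll hand in.

```bash
python3 -c "
from rig import robot
print(robot.close_job())"
```

```text
the job is handed in; nothing more can be done
None
```

I pressed the latch, pulled the gauge from the dock and left it standing in the core gap with its shoulder seated. I handed the job in at about 12 s with the gripper clear; the hand-in returned no verdict.

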